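# Tap the coffee dripper home on its mug and zero the scale

## Task

The white coffee dripper was set down crooked on the dark mug: the locating ring under its brim is caught on the mug's rim, so it wobbles. Nudge it sideways with light fingertip taps at the edge of the brim until the ring drops into the mug and the brim lies flat on the rim all round, without lifting it or knocking it off, and with the mug left upright about where it stands on the scale's metal plate. Then, hands off the dripper, press the scale's orange tare key down and let it go; leave the other things on the worktop alone.

Things in the scene. Friction and masses are not known exactly. Their poses are not given: they have to be found in the camera images.
- dripper: white ceramic coffee dripper, loose, 0.17 to 0.29 kg, standing off-centre and about 5 degrees aslant on the dark mug. Origin: on its axis at the underside of its round brim (120 mm across, 4 mm thick); z is its axis, up. Above the brim is the cup, 72 mm across at the brim and 108 mm at its top edge, 58 mm above the origin. It slides under 1 to 3 N
- dripper_ring (a point): middle of the underside of the dripper's locating ring (66 mm across, 7 mm deep below the brim). At the start it lies 9 to 15 mm sideways of the mouth's centre: the brim is raised on the side to which the dripper is displaced, where the ring rests on the mug's rim, and that overhanging side tips if pressed down. The ring falls in when nearly centred, which levels the brim
- dripper_handle (a point): outermost point of the dripper's loop handle, 80 mm from its axis on its -y side and 30 mm above its origin; the loop is 10 mm thick, ends 85 mm from the axis and spans 4 to 54 mm above the origin
- mug: dark grey mug, loose, 0.29 kg, standing on the scale's plate. Origin: on the underside, 19.5 mm from the cup's axis; the axis passes through (0, 19.5 mm) of the mug's frame; z up. Outside diameter 88 mm at the rim, about 64 mm at the foot; height 105 mm. Its handle stands out on the -y side, to 63 mm from the origin, up to 97 mm above the foot
- mug_mouth (a point): centre of the mug's mouth, at the height of the rim (105 mm above its foot). The mouth is 77 mm across inside, so the dripper's ring has about 5 mm of play each way. With the dripper home, its origin lies here to within this play
- scale: black kitchen scale, fixed to the worktop, 250 mm (its x) by 165 mm (its y), 19 mm high, with an aluminium weighing plate 156 mm square whose top is 22 mm above the worktop. Origin: centre of the underside; the plate lies towards +x, display and keys towards -x; z up
- plate_centre (a point): centre of the top of the weighing plate (43 mm along +x of the scale)
- tare_top (a point): middle of the top of the orange tare key: a round push key 30 mm across, 25 mm above the worktop, standing 6 mm proud of the scale's black strip. It is pressed straight down
- tare_key (a joint): travel of the tare key in m: 0 released, 0.004 fully down; a spring brings it back (1.2 N to start it, 3.6 N fully down)
- peeler: green-handled vegetable peeler, 170 mm long, lying on the worktop at the right; leave alone
- dropper_bottle: small brown dropper bottle with a black top, 34 mm across, 102 mm high, standing at the right; leave alone
- spare_mug: grey patterned mug, 85 mm across, 82 mm high, standing at the back right; leave alone
- tin: green food tin, 75 mm across, 58 mm high, standing at the left; leave alone
- teaspoon: teaspoon, 130 mm long, lying at the left; leave alone
- can: orange drinks can, 66 mm across, 114 mm high, standing at the right; leave alone

How it is judged:
On the way, in this order (a step that is already met when the one before it is completed fails the run):
1. the dripper's ring has dropped into the mug's mouth, its brim lies flat on the rim, and the fingers are off it (horizontal distance between dripper and mug_mouth below 0.007 m and angle between dripper's own z axis and vertical below 0.035 rad and z of dripper in the frame of mug below 0.1085 m and angle between mug's own z axis and vertical below 0.05 rad and horizontal distance between mug_mouth and plate_centre below 0.046 m and distance of mug_mouth from where it was at the start of the episode below 0.025 m and contact force between each of the arm, the fingers and dripper below 0.05 N and value of joint tare_key below 0.001 m), for 0.3 s.
2. the tare key is pressed down while the dripper sits home (horizontal distance between dripper and mug_mouth below 0.007 m and angle between dripper's own z axis and vertical below 0.035 rad and z of dripper in the frame of mug below 0.1085 m and value of joint tare_key above 0.003 m), for 0.1 s.
At the end, for the whole second after the job is handed in: The dripper sits home: axis within 7 mm of the mug mouth's centre, within 2 degrees of level, brim on the rim to 3 mm. The mug stands upright on the plate (within 46 mm of its middle), shifted less than 25 mm. The tare key was pressed 3 mm after that and is up again; all is at rest (horizontal distance between dripper and mug_mouth below 0.007 m and angle between dripper's own z axis and vertical below 0.035 rad and z of dripper in the frame of mug below 0.1085 m and angle between mug's own z axis and vertical below 0.05 rad and horizontal distance between mug_mouth and plate_centre below 0.046 m and distance of mug_mouth from where it was at the start of the episode below 0.025 m and value of joint tare_key below 0.001 m and linear speed of each of dripper, mug below 0.02 m/s); the robot touches nothing.
It fails at once if the dripper is lifted off the mug (12 mm above its seat) (z of dripper in the frame of mug above 0.1175 m).
It fails at once if the dripper is knocked off or tipped over (17 degrees) (angle between dripper's own z axis and vertical above 0.3 rad or z of dripper in the frame of mug below 0.095 m).
It fails at once if the dripper is struck or pushed hard (12 N) (contact force between any of the fingers, the arm and dripper above 12 N).
It fails at once if the mug is lifted off the plate or tipped (10 mm, 14 degrees) (z of mug in the frame of scale above 0.032 m or angle between mug's own z axis and vertical above 0.25 rad).
It fails at once if another thing on the worktop is shifted by more than 20 mm (distance of any of peeler, dropper_bottle, spare_mug, tin, teaspoon, can from where it was at the start of the episode above 0.02 m).
It also fails if it takes over 42 s, if anything falls off the work surface, if the arm or the gripper's body presses on something with over 40 N, if the wrist force passes 120 N, or if a joint passes its speed limit or range.

## Robot

A 6-joint arm with a two-finger parallel gripper is mounted at the origin on a cart in front of the work surface, level with it; the furniture and walls round the work are solid. World frame = base frame: x ahead of the robot, y to its left, z up, the work surface at z = 0. Lengths are in m, angles in rad, forces in N, time in s.
With the tool pointing down it reaches from about 0.25 to 0.725 m from the base axis. Payload 4 kg.
Tool frame: the origin (TCP) lies on the front face of the gripper's body, between the roots of the fingers; the fingertips stand 73 mm ahead of it and the grasp point (between the pads) lies 54 mm ahead of it; z points along the fingers, y is the line along which they close (so a half turn about z gives the same grasp; the last joint's range is limited). The gripper opens to 85 mm and grips with 20 to 120 N. Pads are 22 mm wide; open, the fingers measure 114 mm over their backs; the gripper's body (76 mm by 85 mm) begins 54 mm behind the grasp point. The pads swing forward as they close: fully open they stand 13 mm farther back than shut.
Start: joints at [-1.265, 0.241, 0.005, 1.335, 0, 1.571], TCP at [0.151, -0.477, 0.304] pointing down, gripper open.
Joint ranges: [-2.72, 2.72], [-1.05, 1.87], [-1.09, 1.28], [-1.99, 2.15], [-1.42, 1.44], [-3.14, 3.14]. Speed limits (rad/s): [2.79, 2.79, 3.14, 3.14, 3.14, 3.14].

## Interface

Orientations are given as a unit quaternion [x, y, z, w].
In Python, from workcell import bot gives the robot as it stands. The module is installed in compiled form; this text tells all that it offers.
- The arm moves only by the tool step_arm, never from a script. Its argument "rows" is a list of rows, each a list of 2 entries, a list of its own where there are three numbers: the shift along the tool's x, y, z in mm, then the turn about the tool's z in degrees. A call has 1 to 12 rows; each row is the pose to reach, as a shift and turn from the pose commanded when the call began, along the tool's axes at that moment; what a row does not reach only later rows make up. A row lasts 1/8 s, in which the tool goes at most 62.5 mm and 10.7 degrees, less where a joint would pass 70% of its speed; a pose out of reach is approached as far as the arm can. A call with a gripper value outside its range is refused whole. "claw" is the gripper's target within -1 to 1 (shut at 1, half-way at 0, fully open at -1), set as the call begins (left out, the last holds). The fingers move at their own pace and stop on an object; the grip force is fixed at half the most. Time passes only in rows, so rows that repeat a pose let the fingers close. It gives the time, the measured TCP pose, the force, the opening and the grip force at its end, in the units of the state.
- bot.get_obs(): the state, without advancing time (a new reading comes with each control period).
- bot.camera(name): name is "scene" or "side" or "wrist"; returns (picture, depth): 400x640x3 uint8, red, green, blue; 400x640 float32, m along the optical axis (not along the pixel's ray), 0 where there is no reading.
- bot.camera_params(name): a dict with "fx", "fy", "cx", "cy" (pixels), "pose" (4x4, takes a point from camera to world coordinates). Camera axes: x right, y up, looking along -z (the intrinsics and any distortion apply to the point x, -y, -z); pixel columns grow to the right and rows downward; lengths in m; the calibration is good to about 2 mm. A picture is of the moment at which its call begins: read the wrist's pose just before it. camera_params takes no time and is no camera call; for the wrist camera it gives the pose at the moment of the call.
- bot.job_done(): hands the job in; it is judged then, once.
Trained networks look in the newest picture that a camera, given by its name, has taken for a name from the list of things; names that differ only in an ending like _2 or _b are one class to them, and where a whole thing is asked for, a point or a joint stands for the part that bears it (a point fixed in the world has none). Each returns a list of dicts, best first, with "score" (0 to 1); they miss things now and then, are a little off and sometimes report something else, mostly with a low value. They report only what shows in the picture. A call takes as long as a camera call.
- bot.trace(target, camera): "pixels" (400x640 bool, what is visible of it) and "uv" ([column, row] in pixels, amid what is visible of it).
The state is a dict: "clock": time; "joint_pos": joint angles; "joint_vel": joint speeds; "tau": joint torques, N m; "eef_pos": TCP position; "tool_rot": TCP orientation; "ft_force": force on the tool from outside, world axes, zero at the start; "ft_torque": the same for the moment, N m; "grip_width": finger opening in m; "grasp_force": force on a finger pad.
Only numpy, scipy, OpenCV 4.12 (cv2) and the standard library are available. Lean on these libraries where they do the work, as an engineer would, in place of code of your own. Each camera call takes 0.05 s, during which the arm holds its last target. There are 200 camera calls.

## Working session

There is one attempt and no reset: what is moved stays moved. The work goes in short steps, Python scripts to look and compute and a tool call to move; the robot and the scene stay as the last step left them, time stands still between calls to the robot, and variables do not carry over. Pictures are saved under pics/ and viewed, at most 10 in all, crops included, and the job is handed in when it is done.

Besides the shell and the picture viewer there is one more tool, called after "Emit:" as a command line: name --argument value ..., lists and objects as JSON in quotes. step_arm: Moves the arm, as the interface text tells. Its arguments: {"type":"object","properties":{"rows":{"type":"array"},"claw":{"type":"number"}},"required":["rows"]}

```bash
mkdir -p pics; cat > h.py <<'E'
from workcell import bot
import numpy as np, cv2
def world(cam,mask,dep,p):
    v,u=np.nonzero(mask&(dep>0)); d=dep[v,u]
    x=(u-p['cx'])/p['fx']*d; y=-(v-p['cy'])/p['fy']*d
    return (p['pose']@np.stack([x,y,-d,np.ones_like(d)]))[:3].T
def look(cam):
    p=bot.camera_params(cam); im,d=bot.camera(cam); return p,im,d
E
python3 - <<'E'
from h import *
o=bot.get_obs(); print(o['clock'],o['eef_pos'],o['tool_rot'],o['ft_force'])
ims=[]
for c in ('scene','side'):
    p,im,d=look(c); ims.append(im); print(c,p['pose'].round(3).tolist(),p['fx'],[k for k in p])
    for t in ('dripper','mug','scale','tare_key'):
        r=bot.trace(t,c)
        for q in r[:2]:
            P=world(c,q['pixels'],d,p)
            print(t,round(q['score'],2),np.round(q['uv']),len(P),np.percentile(P,[1,50,99],axis=0).round(3).tolist() if len(P) else '')
for c,im in zip(('scene','side'),ims): cv2.imwrite(f'pics/{c}0.png',im[...,::-1])
E
```

```text
0.0 [ 0.15037136 -0.47634827  0.30297525] [ 9.88337872e-01  1.52273131e-01 -1.57414486e-04 -1.05758112e-03] [ 0.53512777 -0.35030418  0.10547617]
scene [[-0.271, 0.574, -0.773, -0.512], [-0.963, -0.157, 0.221, 0.289], [0.006, 0.804, 0.595, 0.917], [0.0, 0.0, 0.0, 1.0]] 393.09870588203506 ['fx', 'fy', 'cx', 'cy', 'pose']
dripper 0.87 [294. 191.] 1040 [[0.472, 0.001, -0.002], [0.519, 0.096, 0.158], [0.778, 0.166, 0.192]]
mug 0.96 [294. 219.] 434 [[0.494, 0.063, 0.019], [0.505, 0.108, 0.07], [0.561, 0.169, 0.116]]
scale 0.92 [310. 231.] 1833 [[0.404, -0.066, 0.006], [0.484, 0.05, 0.019], [0.597, 0.196, 0.024]]
tare_key 0.56 [332. 224.] 37 [[0.467, -0.037, 0.017], [0.478, -0.025, 0.023], [0.497, -0.013, 0.026]]
side [[-0.961, 0.155, -0.228, 0.198], [-0.275, -0.528, 0.803, 1.086], [0.005, 0.835, 0.551, 0.855], [0.0, 0.0, 0.0, 1.0]] 484.2812444465914 ['fx', 'fy', 'cx', 'cy', 'pose']
dripper 0.65 [310. 201.] 1540 [[0.475, 0.046, 0.131], [0.53, 0.097, 0.162], [0.582, 0.17, 0.194]]
mug 0.9 [307. 238.] 652 [[0.5, 0.103, 0.028], [0.519, 0.132, 0.084], [0.569, 0.175, 0.121]]
mug 0.28 [312. 201.] 1644 [[0.475, -0.171, 0.003], [0.532, 0.094, 0.161], [0.595, 0.17, 0.194]]
scale 0.92 [322. 251.] 2680 [[0.406, -0.05, 0.008], [0.493, 0.109, 0.022], [0.624, 0.204, 0.028]]
tare_key 0.46 [336. 223.] 65 [[0.471, -0.051, 0.019], [0.485, -0.022, 0.026], [0.502, -0.008, 0.03]]
tare_key 0.44 [300. 330.] 282 [[0.391, 0.333, -0.0], [0.465, 0.387, 0.006], [0.496, 0.414, 0.013]]
```

```bash
python3 - <<'E'
import cv2,numpy as np
a=cv2.imread('pics/scene0.png')[120:300,190:430];b=cv2.imread('pics/side0.png')[130:340,190:450]
cv2.imwrite('pics/a.png',np.vstack([cv2.resize(a,(400*1,300)),cv2.resize(b,(400,300))]) if 0 else np.hstack([cv2.resize(a,(400,300)),cv2.resize(b,(400,323))[:300]]))
E
```

```text
(no output)
```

View pics/a.png

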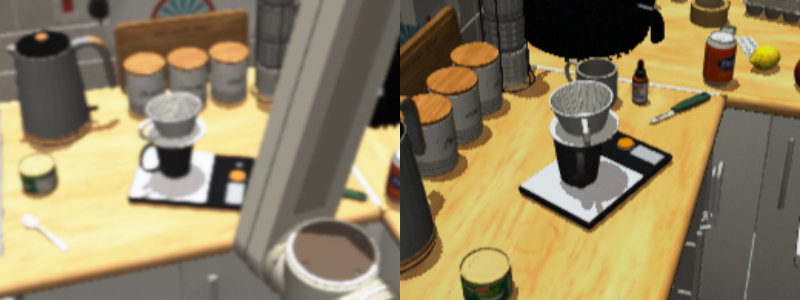

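View pics/side0.png

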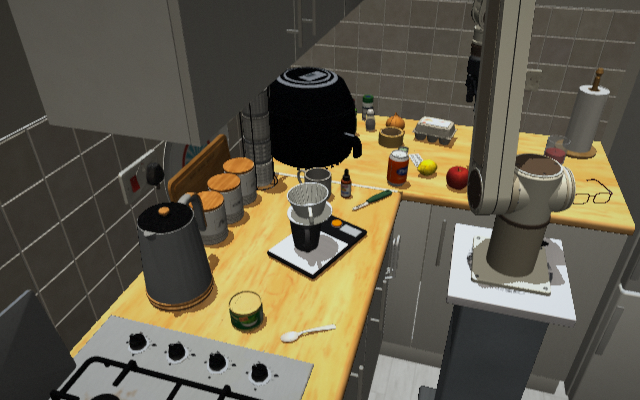

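```bash
python3 - <<'E'
from h import *
from scipy.spatial.transform import Rotation as R
o=bot.get_obs(); r=R.from_quat(o['tool_rot']).as_matrix(); print(r.round(3).tolist())
p=bot.camera_params('wrist'); T=np.linalg.inv(np.block([[r,o['eef_pos'][:,None]],[0,0,0,1]])) @p['pose']; print('cam in tool',T.round(3).tolist(),p['fx'],p['cx'],p['cy'])
for c in ('scene','side'):
    p,im,d=look(c); P=world(c,d>0,d,p)
    m=(P[:,2]>.2)&(P[:,0]>.0)&(P[:,0]<.85)&(abs(P[:,1])<.6)
    H,a,b=np.histogram2d(P[m,0],P[m,1],bins=[np.arange(0,.9,.1),np.arange(-.6,.7,.1)]); print(c);print(H.astype(int))
    mm=m&(P[:,0]>.2); print(P[mm].min(0),P[mm].max(0)) if mm.any() else 0
    # bins min z
d_=np.array([.53,.1,.40])-o['eef_pos']; print(r.T@d_*1000)
E
```

```text
[[0.954, 0.301, 0.0], [0.301, -0.954, 0.0], [0.0, -0.0, -1.0]]
cam in tool [[-0.0, 0.957, 0.291, 0.074], [1.0, 0.0, 0.0, -0.0], [-0.0, 0.291, -0.957, -0.07], [0.0, 0.0, 0.0, 1.0]] 295.03860953180816 316.26333702364684 201.17161121156494
scene
[[   0  763 1011 1621  462 9360 4499    0    0    0    0    0]
 [ 632 4524   21    8  368 2277 1346    0    0    0    0    0]
 [   0    0    0    0    0    0    0    0    0    0    0    0]
 [   0    0    0    0    0    0    0    0    0    0    0    0]
 [   0    0    0    0    0    0    0    0    0    0    0    0]
 [ 168  718   47    0  278  266    0    0    0    0    0    0]
 [ 984  711  364 1335 2378 2616 3114 3377 3668 3986 1162    0]
 [  25    0    0  443  410    0    0    7  234  385    0    0]]
[ 0.53363021 -0.59997408  0.20000772] [0.84993398 0.42779852 0.73197954]
side
[[   0    0    0    0    0  646 4353    0    0    0    0    0]
 [ 143  986    0    0    5 2257 4065    2    0    0    0    0]
 [   3   13    0    0    0    0    0    0    0    0    0    0]
 [   0    0    0    0    0    0    0    0    0    0    0    0]
 [   0    0    0    0    0    0    0    0    0    0    0    0]
 [   1  310  479    0  156  235    0    0    0    0    0    0]
 [ 183  529 1520  526  469  839 1269 1803 2592 3789 8363    0]
 [  48  249  929  362  618    0    0    2  299 1093 6987    0]]
[ 0.2002494  -0.59974818  0.20003531] [0.84999314 0.43499945 0.71206389]
[ 535.51193047 -435.79813486  -96.0814791 ]
```

```bash
python3 - <<'E'
from h import *
from scipy.stats import binned_statistic_2d as B
Q=[]
for c in ('scene','side'):
    p,im,d=look(c); P=world(c,d>0,d,p); Q.append(P[(P[:,2]>.2)&(P[:,0]>.3)])
Q=np.vstack(Q); e=[np.arange(.4,.86,.05),np.arange(-.6,.5,.1)]
for f in (lambda a:np.percentile(a,2) if len(a)>4 else 0,lambda a:np.percentile(a,98) if len(a)>4 else 0): print(B(Q[:,0],Q[:,1],Q[:,2],f,bins=e)[0].round(2))
E
```

```text
[[0.   0.   0.   0.   0.   0.   0.   0.   0.   0.  ]
 [0.   0.   0.   0.   0.   0.   0.   0.   0.   0.  ]
 [0.   0.2  0.2  0.   0.   0.   0.   0.   0.   0.  ]
 [0.2  0.21 0.2  0.   0.53 0.53 0.   0.   0.   0.  ]
 [0.24 0.29 0.21 0.47 0.48 0.48 0.48 0.48 0.48 0.48]
 [0.28 0.3  0.23 0.2  0.   0.   0.   0.   0.   0.  ]
 [0.3  0.31 0.23 0.2  0.   0.   0.   0.   0.2  0.2 ]
 [0.3  0.3  0.2  0.2  0.2  0.   0.   0.2  0.2  0.2 ]
 [0.   0.   0.24 0.3  0.2  0.   0.   0.   0.22 0.2 ]]
[[0.   0.   0.   0.   0.   0.   0.   0.   0.   0.  ]
 [0.   0.   0.   0.   0.   0.   0.   0.   0.   0.  ]
 [0.   0.23 0.22 0.   0.   0.   0.   0.   0.   0.  ]
 [0.28 0.3  0.29 0.   0.71 0.71 0.   0.   0.   0.  ]
 [0.69 0.69 0.7  0.7  0.7  0.71 0.71 0.72 0.72 0.72]
 [0.31 0.31 0.31 0.25 0.   0.   0.   0.   0.   0.  ]
 [0.31 0.31 0.31 0.33 0.   0.   0.   0.   0.22 0.23]
 [0.31 0.31 0.31 0.36 0.33 0.   0.   0.21 0.23 0.24]
 [0.   0.   0.3  0.36 0.33 0.   0.   0.   0.23 0.24]]
```

Emit:
step_arm --rows '[[[45,-41,0],0],[[90,-82,0],0],[[135,-123,0],0],[[180,-164,0],0],[[225,-205,0],0],[[270,-246,0],0],[[315,-287,0],0],[[360,-328,0],0],[[405,-369,0],0],[[450,-410,0],0],[[473,-434,0],0],[[473,-434,0],0]]' --claw 1

```text
clock: 2.2
eef_pos: [0.4717, 0.0815, 0.3035]
tool_rot: [0.988, 0.154, -0.0, -0.0]
ft_force: [-0.7, -0.4, -0.3]
grip_width: -0.0001
grasp_force: 0.0
```

```bash
python3 - <<'E'
from h import *
o=bot.get_obs(); print(o['clock'],o['eef_pos'],o['tool_rot'],o['ft_force'],o['joint_pos'].round(2) if hasattr(o['joint_pos'],'round') else o['joint_pos'])
p,im,d=look('wrist'); np.savez('w1.npz',im=im,d=d,**p)
for t in ('dripper','mug','scale','tare_key'):
    for q in bot.trace(t,'wrist')[:1]:
        P=world('wrist',q['pixels'],d,p); print(t,round(q['score'],2),np.round(q['uv']),len(P),np.percentile(P,[1,50,99],axis=0).round(3).tolist())
        np.save(f'm_{t}.npy',q['pixels'])
cv2.imwrite('pics/w1.png',im[...,::-1])
E
```

```text
2.2 [0.47168942 0.08152944 0.30353208] [ 9.88028491e-01  1.54271493e-01 -4.07907218e-05 -6.87197320e-05] [-0.69126575 -0.42335478 -0.32758271] [ 0.17  0.2  -0.05  1.32  0.    3.  ]
dripper 0.71 [325. 129.] 25352 [[0.483, 0.045, 0.132], [0.533, 0.095, 0.166], [0.583, 0.158, 0.193]]
mug 0.44 [237. 127.] 36 [[0.507, 0.165, 0.099], [0.512, 0.167, 0.106], [0.516, 0.171, 0.111]]
scale 0.68 [396. 178.] 6451 [[0.402, -0.072, 0.015], [0.5, -0.021, 0.019], [0.627, 0.198, 0.026]]
tare_key 0.96 [404. 193.] 437 [[0.472, -0.039, 0.021], [0.485, -0.024, 0.025], [0.499, -0.011, 0.027]]
```

View pics/w1.png

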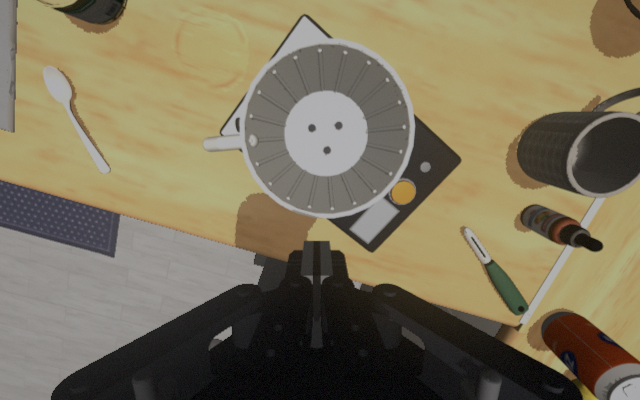

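```bash
cat > fit.py <<'E'
from h import *
from scipy.optimize import least_squares as LS
def circ(P,r=None):
    f=lambda q:np.hypot(P[:,0]-q[0],P[:,1]-q[1])-(r or q[2])
    s=LS(f,[*P[:,:2].mean(0),.05],loss='soft_l1',f_scale=.001); return s.x.round(4),np.abs(s.fun).mean().round(4)
def dripper(p,d,m):
    P=world('wrist',cv2.erode(m.astype(np.uint8),np.ones((3,3)))>0,d,p)
    # full model fit: points lie on surface of inner floor? use rim band: iterative plane+circle
    c=np.median(P,0)
    ang=np.arctan2(P[:,1]-c[1],P[:,0]-c[0]); top=[]
    for a in np.arange(-np.pi,np.pi,.1):
        s=P[(abs(ang-a)<.05)&(np.hypot(*(P-c)[:,:2].T)<.07)]
        if len(s)>5: top.append(s[np.argsort(s[:,2])[-4:]].mean(0))
    T=np.array(top); A=np.c_[T[:,:2]-c[:2],np.ones(len(T))]
    s=LS(lambda q:A@q-T[:,2],[0,0,.19],loss='soft_l1',f_scale=.001)
    g=s.x; n=np.array([-g[0],-g[1],1]); n/=np.linalg.norm(n)
    cc,e=circ(T); ctr=np.array([cc[0],cc[1],g[2]+g[0]*(cc[0]-c[0])+g[1]*(cc[1]-c[1])])
    print('rim',ctr.round(4),'r',cc[2],'res',e,'tilt deg',np.degrees(np.arccos(n[2])).round(2),'n',n.round(3))
    fl=P[(np.hypot(*(P-ctr)[:,:2].T)<.025)]; 
    A=np.c_[fl[:,:2]-ctr[:2],np.ones(len(fl))]; s=LS(lambda q:A@q-fl[:,2],[0,0,.13],loss='soft_l1',f_scale=.001); n2=np.array([-s.x[0],-s.x[1],1]);n2/=np.linalg.norm(n2)
    print('floor n',n2.round(3),'z',s.x[2].round(4)); 
    for nn in (n,n2):
        o=ctr-.058*nn; print('origin',o.round(4))
    return ctr,n2
def mug():
    Q=[]
    for c in ('scene','side'):
        p,im,d=look(c); q=bot.trace('mug',c)[0]
        P=world(c,cv2.erode(q['pixels'].astype(np.uint8),np.ones((3,3)))>0,d,p); P=P[(P[:,2]>.035)&(P[:,2]<.115)]
        Q.append(P); print(c,q['score'],len(P))
    def fit(P):
        f=lambda q:np.hypot(P[:,0]-q[0],P[:,1]-q[1])-(q[2]+(P[:,2]-.075)*.114)
        s=LS(f,[.535,.105,.038],loss='soft_l1',f_scale=.0015); print('mug',s.x.round(4),np.median(abs(s.fun)).round(4),len(P))
        f2=lambda q:np.hypot(P[:,0]-q[0],P[:,1]-q[1])-(.038+(P[:,2]-.075)*.114)
        s=LS(f2,[.535,.105],loss='soft_l1',f_scale=.0015); print('mug fixr',s.x.round(4),np.median(abs(s.fun)).round(4))
    for P in (*Q,np.vstack(Q)): fit(P)
    np.savez('mugpts.npz',a=Q[0],b=Q[1])
E
python3 - <<'E'
from fit import *
w=np.load('w1.npz'); p={k:w[k] for k in ('fx','fy','cx','cy','pose')}
dripper(p,w['d'],np.load('m_dripper.npy')); mug()
P=world('wrist',np.load('m_tare_key.npy'),w['d'],p); P=P[P[:,2]>.022]; print('tare',cv2.minEnclosingCircle(P[:,:2].astype(np.float32)),P.mean(0),np.median(P[:,2]))
P=world('wrist',np.load('m_scale.npy'),w['d'],p); print(cv2.minAreaRect(P[:,:2].astype(np.float32)))
E
```

```text
rim [0.5323 0.0951 0.1901] r 0.0511 res 0.0003 tilt deg 4.73 n [0.068 0.046 0.997]
floor n [0.072 0.05  0.996] z 0.135
origin [0.5283 0.0924 0.1323]
origin [0.5281 0.0922 0.1323]
scene 0.8 306
side 0.67 498
mug [0.5399 0.0955 0.0416] 0.0012 306
mug fixr [0.5359 0.0962] 0.0013
mug [0.5366 0.1026 0.034 ] 0.0014 498
mug fixr [0.5384 0.0979] 0.0013
mug [0.5383 0.0959 0.0398] 0.0014 804
mug fixr [0.537  0.0975] 0.0016
tare ((0.48481765389442444, -0.02519257366657257), 0.015062045305967331) [ 0.48512143 -0.02455895  0.02466655] 0.02472269897001028
((0.5116571187973022, 0.05935829132795334), (0.25752437114715576, 0.17206211388111115), 68.3821029663086)
```

Emit:
step_arm --rows '[[[-20,17,0],-8],[[-39,33,0],-15],[[-39,33,40],-15],[[-39,33,80],-15],[[-39,33,102],-15],[[-39,33,102],-15]]'

```text
clock: 3.4
eef_pos: [0.4423, 0.0358, 0.2005]
tool_rot: [0.96, 0.28, -0.002, -0.0]
ft_force: [0.1, -0.6, 0.4]
grip_width: -0.0
grasp_force: 0.0
```

```bash
cat > st.py <<'E'
from fit import *
from scipy.spatial.transform import Rotation as R
import sys
o=bot.get_obs(); M=R.from_quat(o['tool_rot']).as_matrix(); print(o['clock'],o['eef_pos'].round(4),'x',M[:,0].round(3),'F',np.round(o['ft_force'],2))
p,im,d=look('wrist'); q=bot.trace('dripper','wrist')
if q:
    print(q[0]['score']); ctr,n=dripper(p,d,q[0]['pixels'])
if len(sys.argv)>1: cv2.imwrite(sys.argv[1],im[...,::-1])
E
python3 st.py pics/w2.png
```

```text
3.4 [0.4423 0.0358 0.2005] x [ 0.844  0.537 -0.004] F [ 0.06 -0.57  0.36]
0.63
rim [0.5262 0.0918 0.1633] r 0.0448 res 0.0096 tilt deg 37.12 n [0.509 0.324 0.797]
floor n [0.067 0.046 0.997] z 0.1356
origin [0.4967 0.073  0.1171]
origin [0.5223 0.0891 0.1055]
```

View pics/w2.png

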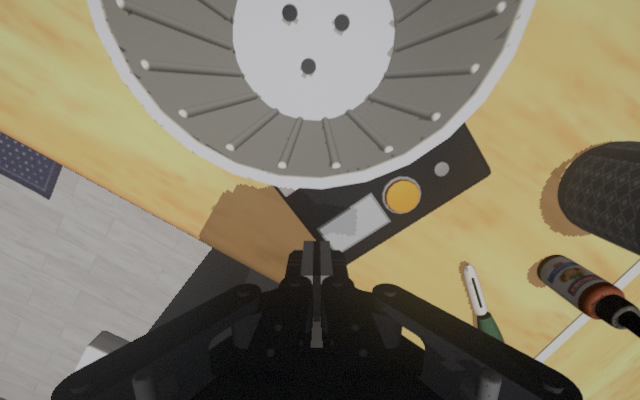

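Emit:
step_arm --rows '[[[8,0,0],0],[[16,0,0],0],[[23,0,0],0],[[26,0,0],0],[[28,0,0],0],[[28,0,0],0]]'

```text
clock: 4.25
eef_pos: [0.4673, 0.0513, 0.2018]
tool_rot: [0.96, 0.28, -0.0, 0.0]
ft_force: [0.1, 0.2, 0.5]
grip_width: -0.0003
grasp_force: 0.0
```

```bash
cat > t.py <<'E'
from fit import *
o=bot.get_obs(); print(o['clock'],o['eef_pos'].round(4),'F',np.round(o['ft_force'],2))
p,im,d=look('wrist')
# floor: white bright area around holes; world points with z in .125-.145
P=np.zeros(d.shape+(3,)); P[d>0]=world('w',d>0,d,p)
c=np.array([.53,.094]); r=np.hypot(P[...,0]-c[0],P[...,1]-c[1])
F=P[(r<.022)&(P[...,2]>.12)&(P[...,2]<.15)]
A=np.c_[F[:,:2]-c,np.ones(len(F))]; s=LS(lambda q:A@q-F[:,2],[0,0,.13],loss='soft_l1',f_scale=.001)
print('floor n',(-s.x[:2]).round(3),'z',s.x[2].round(4))
g=im.mean(2); m=((r<.03)&(g<70)&(P[...,2]>.0)).astype(np.uint8)
n,l,st,ce=cv2.connectedComponentsWithStats(m)
for i in range(1,n):
    if 15<st[i,4]<500:
        ok=(l==i); u,v=ce[i]; zz=s.x[2]
        ray=p['pose'][:3,:3]@np.array([(u-p['cx'])/p['fx'],-(v-p['cy'])/p['fy'],-1]); o_=p['pose'][:3,3]; k=(zz-o_[2])/ray[2]; print('hole',ce[i].round(1),st[i,4],(o_+k*ray)[:2].round(4))
E
python3 t.py
```

```text
4.25 [0.4673 0.0513 0.2018] F [0.14 0.17 0.48]
floor n [0.072 0.048] z 0.1352
```

Emit:
step_arm --rows '[[[1,0,0],0],[[2,0,0],0],[[3,0,0],0],[[4,0,0],0],[[5,0,0],0],[[6,0,0],0]]'

```text
clock: 5.05
eef_pos: [0.4723, 0.0546, 0.2018]
tool_rot: [0.96, 0.28, -0.0, -0.0]
ft_force: [-0.8, -0.4, -0.1]
grip_width: -0.0
grasp_force: 0.4
```

```bash
python3 t.py; python3 - <<'E'
from h import *
p,im,d=look('wrist'); cv2.imwrite('pics/w3.png',im[...,::-1])
E
```

```text
5.05 [0.4723 0.0546 0.2018] F [-0.77 -0.44 -0.05]
floor n [0.068 0.055] z 0.1352
```

View pics/w3.png

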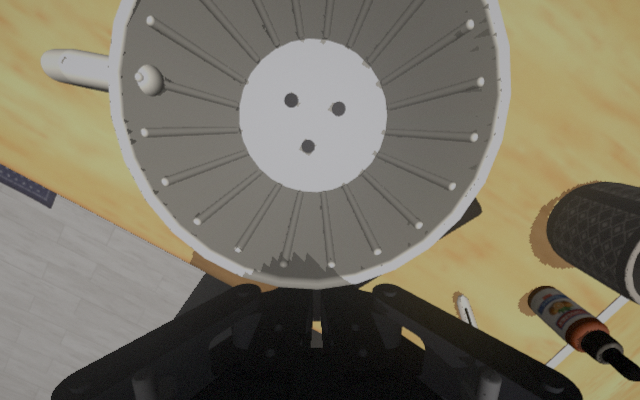

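Emit:
step_arm --rows '[[[1,0,0],0],[[2,0,0],0],[[3,0,0],0],[[4,0,0],0]]'

```text
clock: 5.65
eef_pos: [0.4758, 0.0567, 0.2019]
tool_rot: [0.96, 0.28, 0.0, 0.0]
ft_force: [-1.0, -1.4, 0.2]
grip_width: -0.0003
grasp_force: 0.4
```

```bash
cat >> t.py <<'E'
m=(r<.06)&(P[...,2]>.125)&(P[...,2]<.142)&(g>140); n,l,st,ce=cv2.connectedComponentsWithStats(m.astype(np.uint8)); i=1+np.argmax(st[1:,4])
cn=max(cv2.findContours((l==i).astype(np.uint8),0,1)[0],key=len); e=cv2.fitEllipse(cn); u,v=e[0]
ray=p['pose'][:3,:3]@np.array([(u-p['cx'])/p['fx'],-(v-p['cy'])/p['fy'],-1]); o_=p['pose'][:3,3]; k=(s.x[2]-o_[2])/ray[2]; print('floor centre',np.round(e,1) if 0 else (u,v),st[i,4],(o_+k*ray)[:2].round(4))
E
python3 t.py
```

```text
5.65 [0.4758 0.0567 0.2019] F [-0.96 -1.39  0.15]
floor n [0.074 0.03 ] z 0.1348
floor centre (311.7985534667969, 114.98179626464844) 16990 [0.5363 0.0977]
```

Emit:
step_arm --rows '[[[1,0,0],0],[[2,0,0],0],[[3,0,0],0],[[3,0,0],0]]'

```text
clock: 6.2
eef_pos: [0.4782, 0.0583, 0.202]
tool_rot: [0.96, 0.28, -0.0, 0.0]
ft_force: [-0.8, -1.4, 0.5]
grip_width: 0.0004
grasp_force: 1.0
```

```bash
python3 t.py; python3 -c "
from fit import *
mug()"
```

```text
6.2 [0.4782 0.0583 0.202 ] F [-0.79 -1.37  0.52]
floor n [0.    0.017] z 0.1321
floor centre (312.10418701171875, 114.26596069335938) 16463 [0.5389 0.0993]
scene 0.81 254
side 0.85 464
mug [0.5375 0.0964 0.0384] 0.0011 254
mug fixr [0.5371 0.0965] 0.0011
mug [0.5381 0.1039 0.0339] 0.0017 464
mug fixr [0.5396 0.099 ] 0.0015
mug [0.5396 0.0967 0.0399] 0.0014 718
mug fixr [0.5382 0.0985] 0.0016
```

Emit:
step_arm --rows '[[[-10,0,0],0],[[-25,0,0],0],[[-38,0,0],0],[[-38,0,-50],0],[[-38,0,-100],0],[[-38,0,-100],0]]'

```text
clock: 7.2
eef_pos: [0.4477, 0.0376, 0.3061]
tool_rot: [0.96, 0.28, 0.005, 0.001]
ft_force: [0.3, -0.2, -1.4]
grip_width: 0.0001
grasp_force: 0.0
```

```bash
python3 st.py pics/w4.png; python3 t.py
```

```text
7.2 [0.4477 0.0376 0.3061] x [0.843 0.537 0.008] F [ 0.26 -0.16 -1.35]
0.77
rim [0.5315 0.0948 0.1835] r 0.0495 res 0.0021 tilt deg 4.5 n [0.063 0.047 0.997]
floor n [-0.006  0.005  1.   ] z 0.1313
origin [0.5279 0.092  0.1257]
origin [0.5319 0.0945 0.1255]
7.3 [0.4459 0.0375 0.3022] F [-0.65 -0.71 -0.66]
floor n [-0.009  0.003] z 0.1314
floor centre (313.5013732910156, 65.71440887451172) 6446 [0.5355 0.097 ]
```

Emit:
step_arm --rows '[[[0,37,0],9],[[0,74,0],18],[[0,74,0],24],[[0,74,50],24],[[0,74,100],24],[[0,74,150],24],[[0,74,180],24],[[0,74,190],24],[[0,74,190],24]]'

```text
clock: 8.48
eef_pos: [0.4852, -0.0245, 0.1111]
tool_rot: [0.997, 0.074, -0.001, -0.0]
ft_force: [-0.1, -0.3, 0.9]
grip_width: -0.0001
grasp_force: 0.0
```

```bash
python3 - <<'E'
from h import *
from scipy.spatial.transform import Rotation as R
ims=[]
p,im,d=look('wrist'); cv2.imwrite('pics/w5.png',im[...,::-1])
o=bot.get_obs(); M=R.from_quat(o['tool_rot']).as_matrix(); print(o['clock'],o['eef_pos'],M[:,0].round(3),o['joint_pos'],o['ft_force'])
print('to tare, tool mm',(M.T@(np.array([.4850,-.025,.0977])-o['eef_pos'])*1000).round(1))
E
```

```text
8.525 [ 0.48614917 -0.02456529  0.112192  ] [0.989 0.148 0.   ] [-5.04944238e-02  3.89990493e-01 -3.31341361e-01  8.49371344e-01
  1.47663259e-05  2.94241523e+00] [0.00376146 0.00452536 0.94186233]
to tare, tool mm [-1.2  0.3 14.5]
```

View pics/w5.png

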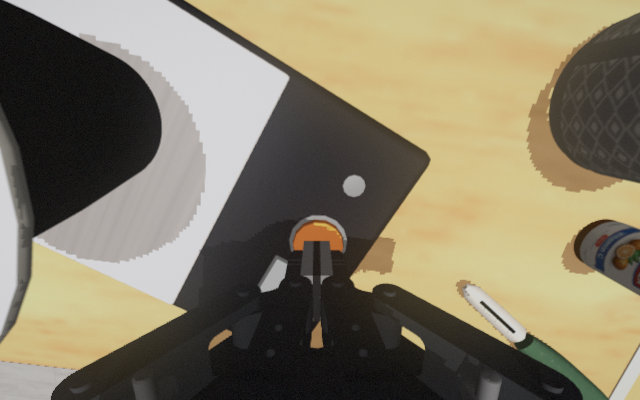

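Fingertips sit above the orange key (318,238), and the dripper on the mug at the left is clear. Next I press, hold and release.

Emit:
step_arm --rows '[[[0,0,8],0],[[0,0,13],0],[[0,0,16],0],[[0,0,18],0],[[0,0,19],0],[[0,0,19],0],[[0,0,19],0]]'

```text
clock: 9.4
eef_pos: [0.4862, -0.0245, 0.0936]
tool_rot: [0.997, 0.074, 0.0, 0.0]
ft_force: [-1.8, -0.2, 5.6]
grip_width: -0.0001
grasp_force: 3.1
```

Emit:
step_arm --rows '[[[0,0,1],0],[[0,0,1],0],[[0,0,1],0]]'

```text
clock: 9.78
eef_pos: [0.4862, -0.0245, 0.0935]
tool_rot: [0.997, 0.074, 0.001, 0.0]
ft_force: [-3.5, 0.1, 13.7]
grip_width: 0.0002
grasp_force: 6.5
```

Emit:
step_arm --rows '[[[0,0,-15],0],[[0,0,-60],0],[[0,0,-120],0],[[0,0,-180],0],[[-30,0,-200],0],[[-60,0,-200],0],[[-60,0,-200],0],[[-60,0,-200],0]]'

```text
clock: 10.78
eef_pos: [0.427, -0.0334, 0.2922]
tool_rot: [0.997, 0.074, 0.0, 0.0]
ft_force: [1.0, 0.1, -0.4]
grip_width: -0.0001
grasp_force: 0.0
```

```bash
python3 - <<'E'
from h import *
for c in ('wrist','side'):
    p,im,d=look(c); 
    if c=='wrist':
        q=bot.trace('tare_key',c)[0]; P=world(c,q['pixels'],d,p); print(q['score'],np.percentile(P[:,2],[25,50,75,90]))
        w=im
    else: s=im
cv2.imwrite('pics/f.png',np.hstack([cv2.resize(w,(400,300)),cv2.resize(s[150:290,220:400],(400,300))])[...,::-1])
print(bot.get_obs()['clock'],bot.get_obs()['eef_pos'])
from fit import mug; mug()
E
python3 t.py
```

```text
0.67 [0.02402265 0.02460183 0.02518699 0.02561713]
10.925 [ 0.42724143 -0.03333908  0.29165291]
scene 0.97 255
side 0.6 0
mug [0.5364 0.0955 0.0385] 0.0011 255
mug fixr [0.5359 0.0956] 0.0011
mug [0.535 0.105 0.038] nan 0
mug fixr [0.535 0.105] nan
mug [0.5364 0.0955 0.0385] 0.0011 255
mug fixr [0.5359 0.0956] 0.0011
11.125 [ 0.4269 -0.0334  0.2916] F [0.27 0.67 0.11]
floor n [-0.011  0.002] z 0.1313
hole [163.4  18.9] 55 [0.5449 0.0905]
hole [135.3  27.7] 53 [0.5367 0.1097]
hole [159.8  51.6] 50 [0.5241 0.093 ]
floor centre (153.07894897460938, 37.34007263183594) 6155 [0.5325 0.0976]
  return _methods._mean(a, axis=axis, dtype=dtype,
  ret = ret.dtype.type(ret / rcount)
```

View pics/f.png

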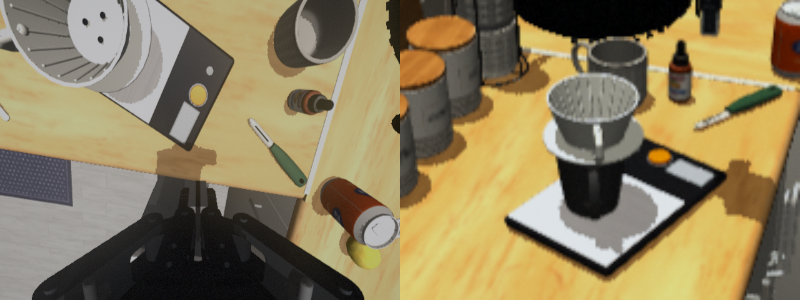

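The dripper sits level on the mug at (595,130) in the right-hand view. The tare key is up again (top at 24.6 mm) and the arm is clear, so I'm handing in.

```bash
python3 -c "
from workcell import bot
print(bot.job_done())"
```

```text
the job is handed in; nothing more can be done
None
```

The dripper was nudged home and sits level on the mug, the tare key was pressed fully down and is up again, and the job is handed in; no verdict came back.

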